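# Make up two hardness-test kits

### The arm

A 6-joint arm with a two-finger parallel gripper is mounted at the origin on a cart in front of the work surface, level with it; the furniture and walls round the work are solid. World frame = base frame: x ahead of the robot, y to its left, z up, the work surface at z = 0. Lengths are in m, angles in rad, forces in N, time in s.
With the tool pointing down it reaches from about 0.35 to 0.875 m from the base axis. Payload 4.2 kg.
Tool frame: the origin (TCP) lies midway between the tips of the shut fingers; the grasp point (between the pads) lies 19 mm behind it (robot.tcp_to_grasp is the distance from the TCP to the grasp point, in m); z points along the fingers, y is the line along which they close (so a half turn about z gives the same grasp; the last joint's range is limited). The gripper opens to 87 mm and grips with 3 to 60 N. Pads are 19 mm wide; open, the fingers measure 117 mm over their backs; the gripper's body (75 mm by 190 mm) begins 51 mm behind the grasp point.
Start: joints at [-0.917, 0.385, 0.008, 0, -1.194, -0.259], TCP at [0.24, -0.577, 0.223] pointing down, gripper open.
Joint ranges: [-3.14, 3.14], [-1.21, 2.06], [-1.07, 1.41], [-3.16, 2.05], [-2.99, -0.16], [-3.1, 3.1]. Speed limits (rad/s): [2.79, 2.79, 3.14, 3.14, 3.14, 3.14].

### API

Orientations are given as a rotation vector (axis times angle).
In Python, from bench import telemetry, cams, ticket, spotter, robot gives the robot as it stands. The module is installed in compiled form; this text tells all that it offers.
- The arm moves only by the tool jog_arm, never from a script. Its argument "deltas" is a list that holds one entry, the list of rows, each a list of 7 numbers: the turn, a rotation vector about the tool's x, y, z in rad, then the shift along the tool's x, y, z in cm, then the finger opening in cm, from 0 to 8.7. In form: [[[wx, wy, wz, x, y, z, claw], ...]]. A call has 1 to 20 rows; each row shifts and turns the commanded pose from where the row before left it, along the tool's axes as they then stand; what a row does not reach is not made up. A row lasts 1/10 s, in which the tool goes at most 50 mm and 8.59 degrees, less where a joint would pass 70% of its speed; a pose out of reach is approached as far as the arm can. A call is refused whole if a number of a shift passes 5 or a number of a turn 0.15, either way. A call with a gripper value outside its range is refused whole. The fingers move at their own pace and stop on an object; "force" is the grip in N (left out, the last holds). Time passes only in rows, so rows that do not move let the fingers close. It gives the time, the measured TCP pose, the force, the opening and the grip force at its end, in the units of the state.
- telemetry.sense(): the state, without advancing time (a new reading comes with each control period).
- cams.capture(name): name is "scene" or "side" or "wrist"; returns a dict with "color" (420x560x3 uint8, blue, green, red), "depth" (420x560 float32, m along the optical axis (not along the pixel's ray), 0 where there is no reading), "fx", "fy", "cx", "cy" (pixels), "xyz" and "orientation" of the camera in the world. Camera axes: x right, y down, z forward; pixel columns grow to the right and rows downward; lengths in m; the calibration is good to about 2 mm. The wrist camera is an equidistant fisheye: a pixel r from the principal point sees the ray r / f radians off the axis. A picture is of the moment at which its call begins.
- ticket.sign_off(): hands the job in; it is judged then, once.
Trained networks look in a picture, given as the dict that the camera call returned (one of the last four; its "shot" number tells which), for a name from the list of things; names that differ only in an ending like _2 or _b are one class to them, and where a whole thing is asked for, a point or a joint stands for the part that bears it (a point fixed in the world has none). Each returns a list of dicts, best first, with "conf" (0 to 1); they miss things now and then, are a little off and sometimes report something else, mostly with a low value. They report only what shows in the picture. A call takes as long as a camera call. They do not tell look-alikes from the thing itself.
- spotter.regions_of(target, picture): "region" (420x560 bool, what is visible of it) and "xy" ([column, row] in pixels, amid what is visible of it).
The state is a dict: "t": time; "joint_pos": joint angles; "joint_vel": joint speeds; "tau": joint torques, N m; "eef_pos": TCP position; "ee_rot": TCP orientation; "wrist_force": force on the tool from outside, world axes, zero at the start; "ft_torque": the same for the moment, N m; "gripper_width": opening from 0.0 (shut) to 1.0 (fully open); "finger_force": force on a finger pad.
Only numpy, scipy, OpenCV 4.12 (cv2) and the standard library are available. Lean on these libraries where they do the work, as an engineer would, in place of code of your own. Each camera call takes 0.05 s, during which the arm holds its last target. There are 200 camera calls.

### The job

From the stock set out at the front of the table, make up the two kits for today's hardness tests: the red specimen mount, the spot anvil (steel, with a shank and a black ring) and the round reference block in the blue tray, the green specimen mount and the oblong reference block in the yellow tray (its anvil is already on the tester). Seat each thing upright and flat on the floor of the nest made for it, specimens with the polished face still up. Leave the cream mount and the vee anvil where they stand.

Things in the scene. Friction and masses are not known exactly. Their poses are not given: they have to be found in the camera images.
- blue_tray: Blue kit tray fixed to the table, 10 mm high, long along its x; origin at the centre of its underside, z up. 226 x 99 mm with its lips. Three round nests on its centre line, sunk 5 mm (grey floor 5 mm above the table): large, 72 mm wide, at x = -58 mm, for the round block; middle, 52 mm, at x = +12 mm, for the anvil; smallest, 48 mm, at x = +70 mm, for the specimen.
- yellow_tray: Yellow kit tray fixed to the table, 10 mm high, long along its x; origin at the centre of its underside, z up. 185 x 99 mm with its lips. Two nests on its centre line, sunk 5 mm (grey floor 5 mm above the table): oblong, 91 mm (x) by 66 mm (y), centred at x = -28 mm, for the oblong block; round, 48 mm wide, at x = +49.5 mm, for the specimen.
- round_block: Loose round hardness reference block, a light grey ground steel disc, 56 mm across and 12 mm thick, 0.23 kg, lying flat. Origin at the centre of its underside, z up.
- oblong_block: Loose oblong hardness reference block, a light grey ground steel slab, 50 mm (its x) by 75 mm (its y) and 12 mm thick, 0.35 kg, lying flat; grasp it across the 50 mm. Origin at the centre of its underside, z up.
- red_mount: Loose specimen mount: dark red moulded cylinder, 32 mm across and 18 mm high, 35 g, polished face up. Origin at the centre of its underside, z up.
- green_mount: Loose specimen mount: dark green moulded cylinder, 30 mm across and 16 mm high, 35 g, polished face up. Origin at the centre of its underside, z up.
- spot_anvil: Loose spot anvil: bright steel, a round foot 36 mm across with straight sides up to about 20 mm, and a thinner shank with a black ring above it, 44 mm high in all, 0.17 kg, shank up (not the one like it beside the block case far back); grasp it by the foot. Origin at the centre of its underside, z up.
- cream_mount: Loose specimen mount of the stock that belongs to neither kit: cream moulded cylinder, 30 mm across and 22 mm high. Origin at the centre of its underside, z up.
- vee_anvil: Loose vee anvil of the stock that belongs to neither kit: bright steel cylinder with a V groove across its top, 40 mm across and 26 mm high (not the one like it far back). Origin at the centre of its underside, z up.
Mind the look-alikes: they are no part of the job. What is shaped like the round_block but orange is not meant.

How it is judged:
By the outcome, as a careful person would: the job done as asked, in the order asked, and still so for the second after the job is handed in, with the robot touching nothing.
It also fails if it takes over 115 s, if anything falls off the work surface, if the arm or the gripper's body presses on something with over 40 N, if the wrist force passes 120 N, or if a joint passes its speed limit or range.

## Working session

There is one attempt and no reset: what is moved stays moved. The work goes in short steps, Python scripts to look and compute and a tool call to move; the robot and the scene stay as the last step left them, time stands still between calls to the robot, and variables do not carry over. Pictures are saved under pics/ and viewed, at most 14 in all, crops included, and the job is handed in when it is done.

Besides the shell and the picture viewer there is one more tool, called after "Emit:" as a command line: name --argument value ..., lists and objects as JSON in quotes. jog_arm: Moves the arm, as the interface text tells. Its arguments: {"type":"object","properties":{"deltas":{"type":"array"},"force":{"type":"number"}},"required":["deltas"]}

```bash
mkdir -p pics; cat > h.py <<'E'
import numpy as np, cv2
from scipy.spatial.transform import Rotation as R
from bench import telemetry, cams, ticket, spotter, robot
def rot(o):
    o=np.array(o,float)
    if o.shape==(3,3): return o
    return (R.from_rotvec(o) if o.size==3 else R.from_quat(o)).as_matrix()
def cloud(p):
    d=p["depth"]; v,u=np.mgrid[:420,:560]
    x=(u-p["cx"])/p["fx"]; y=(v-p["cy"])/p["fy"]
    c=np.stack([x*d,y*d,d],-1)
    return c@rot(p["orientation"]).T+np.array(p["xyz"])
E
python3 - <<'E'
from h import *
print(telemetry.sense(), robot.tcp_to_grasp)
for n in ("scene","side"):
    p=cams.capture(n); print(n,p["xyz"],p["orientation"],p["fx"]); cv2.imwrite(f"pics/{n}.png",p["color"])
    C=cloud(p)
    for t in ["blue_tray","yellow_tray","round_block","oblong_block","red_mount","green_mount","spot_anvil","cream_mount","vee_anvil"]:
        for r in spotter.regions_of(t,p)[:3]:
            m=r["region"]&(p["depth"]>0); q=C[m]
            print(t,round(r["conf"],2),np.round(r["xy"]),m.sum(),np.round((q.min(0)+q.max(0))/2,3),np.round(np.median(q,0),3), np.round(np.percentile(q[:,2],97),3))
E
```

```text
{'t': 0.0, 'joint_pos': array([-9.17404007e-01,  3.85585638e-01,  6.60646340e-03, -4.77574951e-04,
       -1.19397240e+00, -2.58582767e-01]), 'joint_vel': array([ 9.97607215e-05,  1.01315361e-03, -2.02153330e-03, -3.21422452e-04,
       -7.88552441e-04,  1.05758311e-05]), 'tau': array([ 1.06101163e-04, -3.90668607e+01,  1.87402475e+01,  4.21958104e+00,
        1.10075998e-02, -1.95761872e-04]), 'eef_pos': array([ 0.24016636, -0.5763642 ,  0.22143764]), 'ee_rot': array([ 0.61576571, -3.08009204, -0.00334599]), 'wrist_force': array([0.44547056, 0.33786863, 1.36414822]), 'ft_torque': array([0.03426206, 0.00899629, 0.00350111]), 'finger_force': 0.0, 'gripper_width': 1.0013229153304115} 0.0187
scene [-0.01497347  0.50941743  0.51247561] [-1.10758274  2.16394312 -1.17245766] 388.9375397286201
blue_tray 0.92 [180. 302.] 4799 [0.503 0.347 0.003] [0.478 0.35  0.007] 0.009
yellow_tray 0.83 [371. 208.] 1630 [ 0.508 -0.167  0.003] [ 0.495 -0.164  0.005] 0.009
round_block 0.8 [207. 227.] 383 [0.667 0.208 0.004] [0.651 0.211 0.009] 0.011
round_block 0.75 [338. 241.] 415 [ 0.454 -0.007  0.004] [0.4
[... 1027 characters left out ...]
. 285.] 652 [ 0.693 -0.097  0.005] [ 0.693 -0.115  0.011] 0.012
round_block 0.59 [323. 212.] 301 [0.661 0.157 0.027] [0.658 0.194 0.011] 0.013
oblong_block 0.83 [230. 214.] 364 [0.444 0.184 0.006] [0.448 0.172 0.011] 0.012
red_mount 0.49 [275. 220.] 90 [0.558 0.131 0.01 ] [0.555 0.125 0.016] 0.018
green_mount 0.51 [277. 211.] 122 [0.553 0.217 0.008] [0.553 0.208 0.011] 0.016
spot_anvil 0.81 [285. 238.] 408 [0.572 0.07  0.021] [0.572 0.043 0.018] 0.043
spot_anvil 0.35 [238. 307.] 4772 [ 0.505 -0.185  0.029] [ 0.508 -0.176  0.007] 0.01
cream_mount 0.55 [220. 230.] 216 [0.433 0.12  0.01 ] [0.439 0.087 0.014] 0.022
vee_anvil 0.7 [279. 259.] 431 [ 0.558 -0.02   0.012] [ 0.559 -0.046  0.017] 0.026
```

View pics/scene.png

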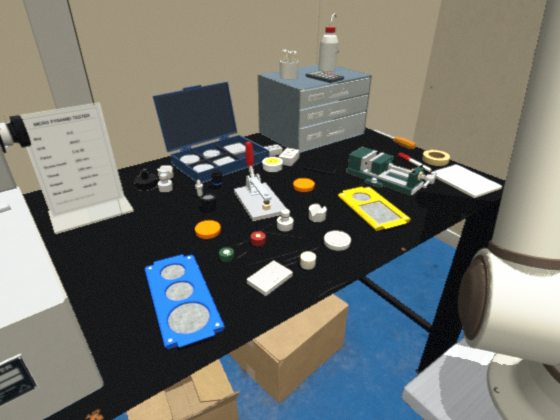

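View pics/side.png

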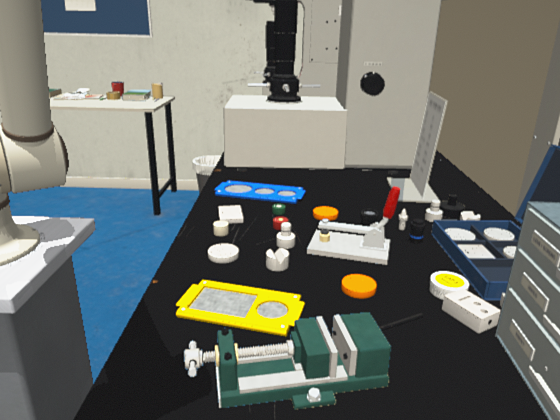

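The scene picture shows the stock: red mount (258,239), green (226,254), spot anvil (285,221), vee (316,213), cream (308,260), oblong (270,277). Round-block candidates in it are the white/grey disc (338,241) and the orange ones (207,228) and (304,185). The grey one is meant. The spot anvil at (285,221) is the front one with a black ring; another stands by the case at about (165,180). I'll fit the top faces and check an enlarged crop.

```bash
python3 - <<'E'
from h import *
ps={n:cams.capture(n) for n in("scene","side")}
H={"round_block":(.012,.454,.0),"oblong_block":(.012,.446,.184),"red_mount":(.018,.556,.134),"green_mount":(.016,.55,.217),"spot_anvil":(.044,.568,.05),"cream_mount":(.022,.434,.1),"vee_anvil":(.026,.56,-.035)}
allq=[]
for n,p in ps.items():
    C=cloud(p); ok=p["depth"]>0; C[~ok]=9
    q=C.reshape(-1,3); allq.append(q)
    for k,(h,x,y) in H.items():
        m=(abs(q[:,2]-h)<.0025)&(np.hypot(q[:,0]-x,q[:,1]-y)<.055)
        if k=="spot_anvil": m=(abs(q[:,2]-.032)<.014)&(np.hypot(q[:,0]-x,q[:,1]-y)<.04)
        s=q[m][:,:2].astype(np.float32)
        if len(s)<5: print(n,k,len(s)); continue
        c,r=cv2.minEnclosingCircle(s); print(n,k,len(s),np.round(c,4),round(r,4),np.round(np.median(s,0),4),[np.round(a,3) for a in cv2.minAreaRect(s)] if "obl" in k else "")
    hsv=cv2.cvtColor(p["color"],cv2.COLOR_BGR2HSV)
    for k,lo,hi,x,y in(("blue",100,125,.5,.345),("yellow",22,35,.508,-.165)):
        m=(hsv[...,0]>=lo)&(hsv[...,0]<=hi)&(hsv[...,1]>150)&(abs(C[...,2]-.0095)<.004)&(np.hypot(C[...,0]-x,C[...,1]-y)<.15)
        s=C[m][:,:2].astype(np.float32); (c,wh,a)=cv2.minAreaRect(s); print(n,k,len(s),np.round(c,4),np.round(wh,4),round(a,1))
# height map 5mm, x .3-.9, y -.4..0.6
q=np.vstack(allq); m=(q[:,0]>.3)&(q[:,0]<.9)&(q[:,1]>-.4)&(q[:,1]<.6)&(q[:,2]<.7);q=q[m]
Hm=np.zeros((30,50));np.maximum.at(Hm,(((q[:,0]-.3)/.02).astype(int),((q[:,1]+.4)/.02).astype(int)),q[:,2])
print("rows x .3 up, cols y -.4 up (cm)")
for i,r in enumerate(Hm): print(f"{.3+i*.02:.2f}"," ".join(f"{int(v*100+.5):2d}" for v in r))
a=ps["scene"]["color"][170:300,190:370]; b=ps["side"]["color"][190:300,190:350]
cv2.imwrite("pics/crop.png",np.vstack([cv2.resize(a,(600,433),interpolation=2)[:300],cv2.resize(b,(600,412),interpolation=2)[:300]]))
E
```

```text
scene round_block 187 [ 4.537e-01 -3.000e-04] 0.0281 [ 4.508e-01 -4.000e-04] 
scene oblong_block 410 [0.4427 0.1874] 0.0436 [0.4424 0.1876] [array([0.443, 0.187]), array([0.05 , 0.075]), np.float64(11.676)]
scene red_mount 54 [0.5559 0.1372] 0.0154 [0.5552 0.1367] 
scene green_mount 59 [0.5504 0.2204] 0.0156 [0.5498 0.2206] 
scene spot_anvil 125 [0.5661 0.056 ] 0.0169 [0.5636 0.0585] 
scene cream_mount 70 [0.4345 0.0994] 0.0154 [0.4342 0.0999] 
scene vee_anvil 39 [ 0.5535 -0.0316] 0.0215 [ 0.5512 -0.03  ] 
scene blue 2856 [0.4992 0.3454] [0.0982 0.2272] 78.4
scene yellow 802 [ 0.5048 -0.1672] [0.0994 0.1868] 76.3
side round_block 336 [ 0.4573 -0.0038] 0.0287 [ 0.4566 -0.0048] 
side oblong_block 288 [0.447  0.1826] 0.0433 [0.4459 0.1817] [array([0.446, 0.184]), array([0.05 , 0.079]), np.float64(11.318)]
side red_mount 76 [0.5594 0.1341] 0.0166 [0.5588 0.1341] 
side green_mount 56 [0.5522 0.2156] 0.0152 [0.5523 0.2162] 
side spot_anvil 208 [0.5715 0.0512] 0.0182 [0.5711 0.0455] 
side cream_mount 73 [0.4374 0.0952] 0.0157 [0.4373 0.0945] 
side vee_anvil 102 [ 0.5575 -0.0345] 0.0204 [ 0.
[... 4104 characters left out ...]
 0  4  0  4  4  0  0  0  0  0  0  0  0  0  0  0  0  0  0  0 28 28 46 47  0  0  0
0.82  0  0  0  0  0  0  0  0  0  2  3  3  3  2  2  2  2  0  0  0  0  0  0  5  5  0  4  5  0  0  0  0  0  0  0  0  0  0  0  0  0  0  0  0  0 45 47  0  0  0
0.84 19 17 18 17 18 12  5  0  0  3  3  3  3  3  2  2  2  0  0  0  0  0  0  5  5  0  0  0  0  0  0  0  0  0  0  0  1  0  0  0  1  1  1  1  0 40 47  2  0  0
0.86 21 22 22 21 20 21 21 21 21 17  3  3  3  2  2  2  3  0  3  3  3  3  3  4  3  3  3  0  0  0  0  0  0  0  0  0  1  1  1  1  1  1  1  1  1  0 47  2  0  0
0.88 22 22 21 21 20 20 21 21 21 20  3  0  0  3  3  3  3  3  3  3  3  3  3  3  3  3  3  0  0  4  4  2  0  0  0  1  1  1  1  1  1  1  1  1  0 38 47  2  0  0
```

View pics/crop.png

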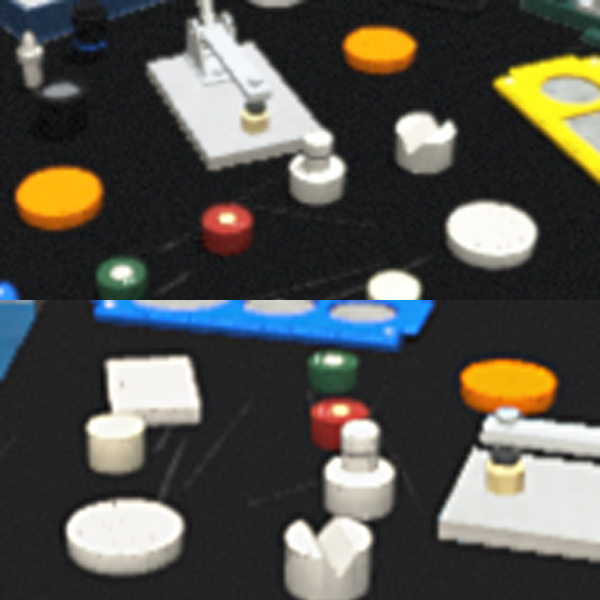

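The crop confirms one bright spot anvil in front (top crop at 318,170), the red and green mounts, and the grey disc (490,233) as the only non-orange round block. First I square the tool to the world and move to above the red mount.

Emit:
jog_arm --deltas '[[[0,0,0.0985,0,0,0,5],[0,0,0.0985,0,0,0,5],[0,0,0.0985,0,0,0,5],[0,0,0.0985,0,0,0,5],[0,0,0,-1.95,4.4,0,5],[0,0,0,-1.95,4.4,0,5],[0,0,0,-1.95,4.4,0,5],[0,0,0,-1.95,4.4,0,5],[0,0,0,-1.95,4.4,0,5],[0,0,0,-1.95,4.4,0,5],[0,0,0,-1.95,4.4,0,5],[0,0,0,-1.95,4.4,0,5],[0,0,0,-1.95,4.4,0,5],[0,0,0,-1.95,4.4,0,5],[0,0,0,-1.95,4.4,0,5],[0,0,0,-1.95,4.4,0,5],[0,0,0,-1.95,4.4,0,5],[0,0,0,-1.95,4.4,0,5],[0,0,0,-1.95,4.4,0,5],[0,0,0,-1.95,4.4,0,5]]]' --force 25

```text
t: 3.1
eef_pos: [0.5524, 0.1294, 0.2229]
ee_rot: [-0.002, 3.141, 0.0]
wrist_force: [0.6, -0.3, -0.5]
gripper_width: 0.573
finger_force: 0.0
```

Emit:
jog_arm --deltas '[[[0,0,0,0,0,0,5],[0,0,0,0,0,0,5]]]'

```text
t: 3.3
eef_pos: [0.5518, 0.1284, 0.222]
ee_rot: [0.004, -3.14, 0.001]
wrist_force: [-0.0, 0.2, 0.4]
gripper_width: 0.576
finger_force: 0.0
```

```bash
cat >> h.py <<'E'
def wcloud(p):
    d=p["depth"]; v,u=np.mgrid[:420,:560]
    x=(u-p["cx"])/p["fx"]; y=(v-p["cy"])/p["fy"]; th=np.hypot(x,y); s=np.where(th>1e-6,np.tan(np.minimum(th,1.5))/np.maximum(th,1e-6),1)
    c=np.stack([x*s*d,y*s*d,d],-1)
    return c@rot(p["orientation"]).T+np.array(p["xyz"])
HT={"round_block":.012,"oblong_block":.012,"red_mount":.018,"green_mount":.016,"spot_anvil":.0195,"cream_mount":.022,"vee_anvil":.026,"blue_tray":.01,"yellow_tray":.01}
def wfind(p,names,top=.0):
    C=wcloud(p)
    for t in names:
        for r in spotter.regions_of(t,p)[:2]:
            m=r["region"]&(p["depth"]>0)
            q=C[m]; h=np.percentile(q[:,2],90); s=q[abs(q[:,2]-h)<.003][:,:2].astype(np.float32)
            if len(s)<6: continue
            c,rad=cv2.minEnclosingCircle(s); a=cv2.minAreaRect(s)
            print(t,round(r["conf"],2),np.round(r["xy"]),len(s),"h",round(h,4),"circ",np.round(c,4),round(rad,4),"rect",np.round(a[0],4),np.round(a[1],4),round(a[2],1))
def pose():
    s=telemetry.sense(); M=rot(s["ee_rot"]); print("t",round(s["t"],2),"pos",np.round(s["eef_pos"],4),"yaw_y",round(np.degrees(np.arctan2(M[1,1],M[0,1])),2),"z",np.round(M[:,2],3),"w",round(s["gripper_width"]*87,1),"F",np.round(s["wrist_force"],1),"ff",round(s["finger_force"],1)); return s
E
python3 - <<'E'
from h import *
pose(); p=cams.capture("wrist"); cv2.imwrite("pics/w1.png",p["color"]); print(p["xyz"],p["orientation"],p["fx"],(p["depth"]>0).mean())
wfind(p,list(HT))
E
```

```text
t 3.3 pos [0.5518 0.1284 0.222 ] yaw_y 90.15 z [-0.001 -0.001 -1.   ] w 50.1 F [-0.   0.2  0.4] ff 0.0
[0.46820247 0.12844355 0.38410477] [2.05437616 2.05841547 0.31946143] 325.19226210127806 0.9961224489795918
round_block 0.74 [343. 255.] 424 h 0.0131 circ [0.6579 0.2062] 0.0277 rect [0.6511 0.2058] [0.0399 0.0546] 4.8
round_block 0.71 [354. 182.] 457 h 0.0169 circ [0.5527 0.2193] 0.0152 rect [0.5526 0.2188] [0.0295 0.0273] 2.4
oblong_block 0.87 [327.  93.] 2719 h 0.013 circ [0.4461 0.1861] 0.0433 rect [0.4454 0.1865] [0.0505 0.0745] 11.0
red_mount 0.92 [285. 186.] 548 h 0.019 circ [0.5584 0.137 ] 0.0157 rect [0.5582 0.1369] [0.0304 0.0302] 1.5
green_mount 0.59 [353. 182.] 462 h 0.0169 circ [0.5529 0.2189] 0.0153 rect [0.5527 0.2192] [0.0296 0.0283] 26.2
green_mount 0.16 [170. 106.] 1634 h 0.0128 circ [ 0.4566 -0.0008] 0.0286 rect [ 0.4566 -0.0011] [0.0558 0.055 ] 85.0
spot_anvil 0.89 [216. 200.] 206 h 0.0439 circ [0.5707 0.0543] 0.0095 rect [0.571  0.0541] [0.0174 0.0183] 43.5
cream_mount 0.84 [250.  85.] 570 h 0.0229 circ [0.4372 0.0984] 0.0154 rect [0.4375 0.0979] [0.0288 0.0294] 88.6
vee_anvil 0.76 [150. 189.] 429 h 0.0261 circ [ 0.5574 -0.0317] 0.0203 rect [ 0.5576 -0.0318] [0.0401 0.0352] 10.3
blue_tray 0.76 [442. 145.] 6624 h 0.0109 circ [0.5008 0.3429] 0.116 rect [0.5011 0.3445] [0.0995 0.2266] 78.4
blue_tray 0.19 [150. 186.] 437 h 0.026 circ [ 0.5573 -0.0322] 0.0205 rect [ 0.5575 -0.0317] [0.0399 0.0367] 16.2
yellow_tray 0.67 [ 63. 154.] 3621 h 0.0101 circ [ 0.5066 -0.1683] 0.0949 rect [ 0.5064 -0.1677] [0.0997 0.1843] 77.4
```

View pics/w1.png

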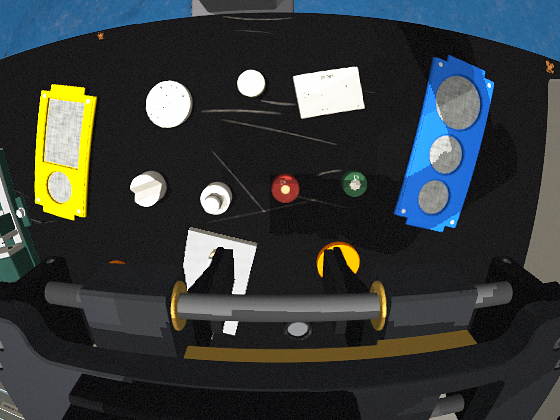

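The wrist view gives clear fixes that agree with the other cameras to about 1 mm. Red mount at (285,186), green (354,182), spot anvil (216,200), round block (168,104), oblong (329,92), with the trays at the sides. Picking the red mount now.

Emit:
jog_arm --deltas '[[[0,0,0,-0.65,0.86,4,5],[0,0,0,0,0,4.5,5],[0,0,0,0,0,4.5,5],[0,0,0,0,0,4,5],[0,0,0,0,0,2.5,5],[0,0,0,0,0,1.4,5],[0,0,0,0,0,0.5,5],[0,0,0,0,0,0,5],[0,0,0,0,0,0,2.8],[0,0,0,0,0,0,2.8],[0,0,0,0,0,0,2.8],[0,0,0,0,0,0,2.8],[0,0,0,0,0,0,2.8]]]' --force 20

```text
t: 5.1
eef_pos: [0.5588, 0.1362, 0.0095]
ee_rot: [-0.002, 3.14, 0.001]
wrist_force: [-1.0, 0.3, 4.0]
gripper_width: 0.359
finger_force: 20.0
```

Emit:
jog_arm --deltas '[[[0,0,0,0,0,-2,2.8],[0,0,0,0,0,-4,2.8],[0,0,0,0,0,0,2.8]]]'

```text
t: 5.4
eef_pos: [0.5618, 0.1374, 0.0736]
ee_rot: [-0.004, 3.132, 0.006]
wrist_force: [2.0, 0.6, 0.2]
gripper_width: 0.359
finger_force: 20.0
```

Emit:
jog_arm --deltas '[[[0,0,0,-0.23,3.87,0,2.8],[0,0,0,-0.23,3.87,0,2.8],[0,0,0,-0.23,3.87,0,2.8],[0,0,0,-0.23,3.87,0,2.8],[0,0,0,-0.21,3.86,0,2.8],[0,0,0,0,0,0,2.8],[0,0,0,0,0,0,2.8],[0,0,0,0,0,0,2.8]]]'

```text
t: 6.2
eef_pos: [0.569, 0.3283, 0.068]
ee_rot: [0.0, -3.14, 0.002]
wrist_force: [0.4, 0.3, -0.1]
gripper_width: 0.356
finger_force: 20.0
```

```bash
cat >> h.py <<'E'
def nests(p,wrist=True):
    C=wcloud(p) if wrist else cloud(p); hsv=cv2.cvtColor(p["color"],cv2.COLOR_BGR2HSV)
    for k,lo,hi,x,y,ns in(("blue",100,125,.5,.345,(-58,12,70)),("yellow",22,35,.506,-.168,(-28,49.5))):
        m=(hsv[...,0]>=lo)&(hsv[...,0]<=hi)&(hsv[...,1]>150)&(abs(C[...,2]-.0105)<.003)&(np.hypot(C[...,0]-x,C[...,1]-y)<.15)
        s=C[m][:,:2].astype(np.float32)
        if len(s)<300: continue
        c,wh,a=cv2.minAreaRect(s); a=a+90 if wh[1]>wh[0] else a
        a=(a+90)%180-90; d=np.array([np.cos(np.radians(a)),np.sin(np.radians(a))])
        print(k,len(s),np.round(c,4),np.round(wh,4),"yaw",round(a,1),[list(np.round(c+d*n/1000,4)) for n in ns])
E
python3 - <<'E'
from h import *
pose(); p=cams.capture("wrist"); cv2.imwrite("pics/w2.png",p["color"])
nests(p); wfind(p,["red_mount","green_mount","spot_anvil"])
E
```

```text
t 6.2 pos [0.569  0.3283 0.068 ] yaw_y 90.0 z [-0.001 -0.001 -1.   ] w 31.0 F [ 0.4  0.3 -0.1] ff 20.0
blue 15209 [0.5039 0.3444] [0.0983 0.2186] yaw -11.9 [[np.float64(0.4471), np.float64(0.3563)], [np.float64(0.5156), np.float64(0.3419)], [np.float64(0.5724), np.float64(0.33)]]
red_mount 0.93 [277. 263.] 2434 h 0.077 circ [0.5687 0.3282] 0.0165 rect [0.5681 0.3288] [0.0307 0.0311] 88.1
green_mount 0.98 [137. 205.] 1082 h 0.0164 circ [0.5524 0.2199] 0.0154 rect [0.5524 0.2202] [0.0296 0.0294] 88.3
green_mount 0.6 [  4. 228.] 123 h 0.0193 circ [0.5741 0.0644] 0.0142 rect [0.5755 0.0688] [0.0093 0.0282] 72.4
spot_anvil 0.76 [  6. 228.] 120 h 0.0193 circ [0.5736 0.0646] 0.0137 rect [0.575 0.069] [0.0093 0.0271] 72.6
```

View pics/w2.png

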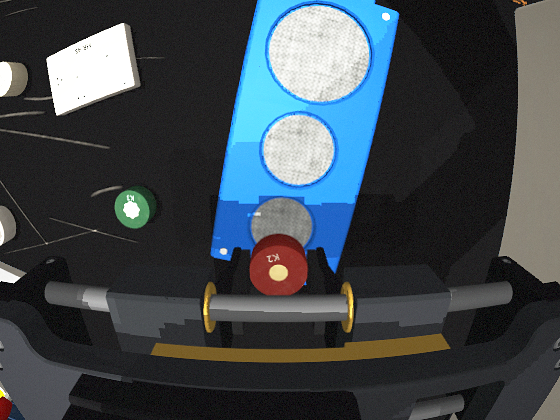

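The red mount is held squarely (278,270) and the small nest (282,222) lies under it. I shift by 2 mm, then lower and release.

Emit:
jog_arm --deltas '[[[0,0,0,-0.06,0.2,2,2.8],[0,0,0,0,0,2,2.8],[0,0,0,0,0,0.9,2.8],[0,0,0,0,0,0.4,2.8],[0,0,0,0,0,0,2.8],[0,0,0,0,0,0,2.8]]]'

```text
t: 7.0
eef_pos: [0.5707, 0.3317, 0.0165]
ee_rot: [-0.001, 3.14, 0.002]
wrist_force: [-0.4, -0.4, -0.8]
gripper_width: 0.358
finger_force: 20.0
```

Emit:
jog_arm --deltas '[[[0,0,0,0,0,0,4.2],[0,0,0,0,0,0,4.2],[0,0,0,0,0,0,5],[0,0,0,0,0,-2,5],[0,0,0,0,0,-4,5],[0,0,0,0,0,-4,5],[0,0,0,0,-4,-2,5],[0,0,0,0,-4.5,0,5],[0,0,0,0,-4.5,0,5],[0,0,0,0,-4.5,0,5],[0,0,0,0,-4.5,0,5],[0,0,0,0,-4.5,0,5],[0,0,0,0,-1,0,5],[0,0,0,0,0,0,5],[0,0,0,0,0,0,5]]]'

```text
t: 8.5
eef_pos: [0.5706, 0.057, 0.1358]
ee_rot: [-0.001, 3.141, 0.001]
wrist_force: [0.3, -0.0, 0.3]
gripper_width: 0.577
finger_force: 0.0
```

```bash
python3 - <<'E'
from h import *
pose(); p=cams.capture("wrist"); cv2.imwrite("pics/w3.png",p["color"])
nests(p); wfind(p,["red_mount","spot_anvil","round_block"])
E
```

```text
t 8.5 pos [0.5706 0.057  0.1358] yaw_y 90.05 z [ 0.001  0.    -1.   ] w 50.2 F [ 0.3 -0.   0.3] ff 0.0
blue 5972 [0.5009 0.344 ] [0.0999 0.2265] yaw -11.8 [[np.float64(0.4442), np.float64(0.3559)], [np.float64(0.5127), np.float64(0.3416)], [np.float64(0.5695), np.float64(0.3297)]]
yellow 6003 [ 0.5067 -0.1679] [0.0996 0.1852] yaw -13.2 [[np.float64(0.4794), np.float64(-0.1615)], [np.float64(0.5549), np.float64(-0.1792)]]
red_mount 0.69 [520. 204.] 429 h 0.0241 circ [0.57   0.3315] 0.0165 rect [0.5704 0.3314] [0.0313 0.0309] 50.7
spot_anvil 0.96 [276. 204.] 402 h 0.044 circ [0.5712 0.0542] 0.0097 rect [0.571  0.0542] [0.0186 0.0183] 0.5
round_block 0.89 [214.  78.] 2992 h 0.0128 circ [ 0.4565 -0.0012] 0.0284 rect [ 0.4561 -0.0009] [0.0553 0.055 ] 13.0
round_block 0.68 [413. 259.] 126 h 0.0126 circ [0.6367 0.2048] 0.0157 rect [0.6345 0.2049] [0.0312 0.0062] 89.8
```

Emit:
jog_arm --deltas '[[[0,0,0,-0.05,-0.28,3,5],[0,0,0,0,0,4,5],[0,0,0,0,0,3.5,5],[0,0,0,0,0,1.7,5],[0,0,0,0,0,0.5,5],[0,0,0,0,0,0,5],[0,0,0,0,0,0,3.2],[0,0,0,0,0,0,3.2],[0,0,0,0,0,0,3.2],[0,0,0,0,0,0,3.2],[0,0,0,0,0,-2,3.2],[0,0,0,0,0,-4,3.2],[0,0,0,0,0,0,3.2]]]' --force 30

```text
t: 10.0
eef_pos: [0.5744, 0.0545, 0.0736]
ee_rot: [-0.003, 3.131, 0.004]
wrist_force: [1.9, 0.7, -1.3]
gripper_width: 0.391
finger_force: 30.0
```

Emit:
jog_arm --deltas '[[[0,0,0,0.83,4.1,0,3.2],[0,0,0,0.83,4.1,0,3.2],[0,0,0,0.83,4.1,0,3.2],[0,0,0,0.83,4.1,0,3.2],[0,0,0,0.84,4.1,0,3.2],[0,0,0,0.84,4.1,0,3.2],[0,0,0,0.84,4.15,0,3.2],[0,0,0,0,0,0,3.2],[0,0,0,0,0,0,3.2],[0,0,0,0,0,0,3.2]]]'

```text
t: 11.0
eef_pos: [0.5117, 0.3399, 0.0678]
ee_rot: [-0.0, -3.14, 0.002]
wrist_force: [0.7, -0.4, -2.1]
gripper_width: 0.397
finger_force: 30.0
```

```bash
python3 - <<'E'
from h import *
pose(); p=cams.capture("wrist"); cv2.imwrite("pics/w4.png",p["color"])
nests(p); wfind(p,["red_mount","spot_anvil"])
q=cams.capture("side"); cv2.imwrite("pics/s4.png",cv2.resize(q["color"][110:230,190:350],(640,480),interpolation=2))
E
```

```text
t 11.0 pos [0.5117 0.3399 0.0678] yaw_y 90.0 z [-0.001 -0.001 -1.   ] w 34.5 F [ 0.7 -0.4 -2.1] ff 30.0
blue 7454 [0.5011 0.345 ] [0.0985 0.2265] yaw -11.7 [[np.float64(0.4443), np.float64(0.3567)], [np.float64(0.5129), np.float64(0.3426)], [np.float64(0.5697), np.float64(0.3308)]]
spot_anvil 0.88 [281. 265.] 592 h 0.1012 circ [0.5095 0.34  ] 0.0093 rect [0.506 0.34 ] [0.0184 0.0094] 89.2
```

View pics/w4.png

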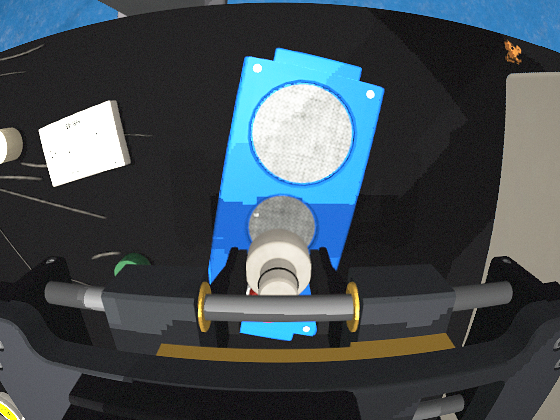

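The anvil is upright in the grip with its black ring visible (280,268), and the middle nest is at (282,222). Lowering.

Emit:
jog_arm --deltas '[[[0,0,0,-0.1,0.24,2,3.2],[0,0,0,0,0,2,3.2],[0,0,0,0,0,0.9,3.2],[0,0,0,0,0,0.45,3.2],[0,0,0,0,0,0,3.2],[0,0,0,0,0,0,3.2],[0,0,0,0,0,0,3.2]]]'

```text
t: 11.9
eef_pos: [0.5136, 0.3437, 0.0157]
ee_rot: [-0.001, 3.141, 0.002]
wrist_force: [-0.5, -0.8, -2.8]
gripper_width: 0.392
finger_force: 30.0
```

Emit:
jog_arm --deltas '[[[0,0,0,0,0,0,4.4],[0,0,0,0,0,0,5],[0,0,0,0,0,0,5],[0,0,0,0,0,-2,5],[0,0,0,0,0,-4,5],[0,0,0,0,0,-4,5],[0,0,0,0.8,-4.2,-2,7.2],[0,0,0,0.8,-4.9,0,7.2],[0,0,0,0.8,-4.9,0,7.2],[0,0,0,0.8,-4.9,0,7.2],[0,0,0,0.8,-4.9,0,7.2],[0,0,0,0.8,-4.9,0,7.2],[0,0,0,0.8,-4.9,0,7.2],[0,0,0,0,-0.7,0,7.2],[0,0,0,0,0,0,7.2],[0,0,0,0,0,0,7.2]]]'

```text
t: 13.5
eef_pos: [0.4581, 0.0009, 0.1354]
ee_rot: [-0.002, 3.14, 0.001]
wrist_force: [-0.1, 0.9, 0.0]
gripper_width: 0.823
finger_force: 0.0
```

```bash
python3 - <<'E'
from h import *
pose(); p=cams.capture("wrist"); cv2.imwrite("pics/w5.png",p["color"])
nests(p); wfind(p,["red_mount","spot_anvil","round_block"])
E
```

```text
t 13.5 pos [0.4581 0.0009 0.1354] yaw_y 90.06 z [ 0.001  0.    -1.   ] w 71.6 F [-0.1  0.9  0. ] ff 0.0
blue 1947 [0.4875 0.3213] [0.1877 0.0854] yaw 16.9 [[np.float64(0.432), np.float64(0.3045)], [np.float64(0.499), np.float64(0.3248)], [np.float64(0.5545), np.float64(0.3417)]]
yellow 3674 [ 0.4815 -0.1624] [0.0988 0.1344] yaw -13.4 [[np.float64(0.4542), np.float64(-0.1559)], [np.float64(0.5296), np.float64(-0.1739)]]
spot_anvil 0.76 [548. 246.] 51 h 0.038 circ [0.5128 0.3414] 0.0095 rect [0.5127 0.3374] [0.008  0.0189] 88.8
round_block 0.82 [278. 201.] 2808 h 0.0129 circ [ 0.4566 -0.0011] 0.0283 rect [ 0.4562 -0.0009] [0.0553 0.0555] 70.5
```

View pics/w5.png

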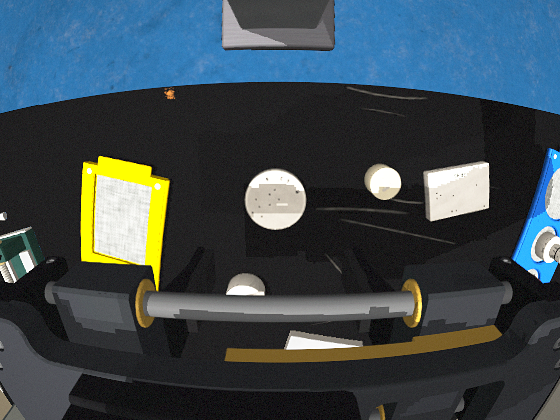

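Emit:
jog_arm --deltas '[[[0,0,0,0.16,-0.2,3,7.2],[0,0,0,0,0,4,7.2],[0,0,0,0,0,3.5,7.2],[0,0,0,0,0,1.8,7.2],[0,0,0,0,0,0.55,7.2],[0,0,0,0,0,0,7.2],[0,0,0,0,0,0,5.2],[0,0,0,0,0,0,5.2],[0,0,0,0,0,0,5.2],[0,0,0,0,0,0,5.2],[0,0,0,0,0,0,5.2],[0,0,0,0,0,0,5.2]]]' --force 45

```text
t: 14.9
eef_pos: [0.4565, -0.0015, 0.0075]
ee_rot: [-0.002, 3.14, 0.001]
wrist_force: [-1.2, 0.7, 6.0]
gripper_width: 0.623
finger_force: 45.0
```

Emit:
jog_arm --deltas '[[[0,0,0,0,0,-2,5.2],[0,0,0,0,0,-4,5.2],[0,0,0,0,0,0,5.2],[0,0,0,0,0,0,5.2]]]'

```text
t: 15.3
eef_pos: [0.4557, -0.0015, 0.0669]
ee_rot: [-0.0, 3.14, 0.002]
wrist_force: [-0.7, -0.5, -3.2]
gripper_width: 0.62
finger_force: 45.0
```

Emit:
jog_arm --deltas '[[[0,0,0,0.13,3.97,0,5.2],[0,0,0,0.13,3.97,0,5.2],[0,0,0,0.13,3.97,0,5.2],[0,0,0,0.13,3.97,0,5.2],[0,0,0,0.13,3.97,0,5.2],[0,0,0,0.13,3.97,0,5.2],[0,0,0,0.13,3.97,0,5.2],[0,0,0,0.13,3.97,0,5.2],[0,0,0,0.13,3.97,0,5.2],[0,0,0,0,0,0,5.2],[0,0,0,0,0,0,5.2],[0,0,0,0,0,0,5.2]]]'

```text
t: 16.5
eef_pos: [0.4429, 0.3539, 0.0649]
ee_rot: [-0.0, -3.139, 0.005]
wrist_force: [0.7, -0.5, -2.1]
gripper_width: 0.621
finger_force: 45.0
```

```bash
python3 - <<'E'
from h import *
pose(); p=cams.capture("wrist"); cv2.imwrite("pics/w6.png",p["color"])
nests(p); wfind(p,["round_block","spot_anvil"])
E
```

```text
t 16.5 pos [0.4429 0.3539 0.0649] yaw_y 90.0 z [-0.003 -0.003 -1.   ] w 54.0 F [ 0.7 -0.5 -2.1] ff 45.0
blue 2375 [0.4744 0.3504] [0.0983 0.1725] yaw -11.6 [[np.float64(0.4176), np.float64(0.3621)], [np.float64(0.4862), np.float64(0.348)], [np.float64(0.543), np.float64(0.3363)]]
round_block 0.79 [282. 259.] 6337 h 0.07 circ [0.4421 0.3545] 0.0282 rect [0.4372 0.3544] [0.046  0.0542] 1.4
spot_anvil 0.68 [264. 334.] 431 h 0.0492 circ [0.5134 0.3442] 0.0095 rect [0.5112 0.3442] [0.0167 0.0185] 0.1
```

View pics/w6.png

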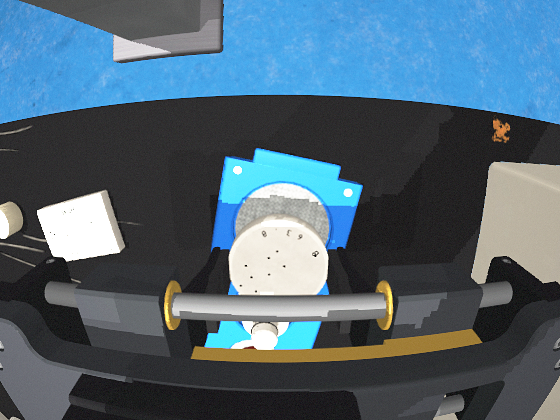

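The block is level in the grip (280,255), and the large nest shows behind it (282,220). The seated anvil's top is at 49 mm, as it should be. Lowering.

Emit:
jog_arm --deltas '[[[0,0,0,-0.14,0.23,2,5.2],[0,0,0,0,0,2,5.2],[0,0,0,0,0,0.9,5.2],[0,0,0,0,0,0.36,5.2],[0,0,0,0,0,0,5.2],[0,0,0,0,0,0,5.2],[0,0,0,0,0,0,5.2]]]'

```text
t: 17.35
eef_pos: [0.4457, 0.3584, 0.0149]
ee_rot: [-0.001, 3.14, 0.002]
wrist_force: [-0.1, -0.1, -1.5]
gripper_width: 0.62
finger_force: 45.0
```

Emit:
jog_arm --deltas '[[[0,0,0,0.12,-0.2,0,5.2],[0,0,0,0,0,0.2,5.2],[0,0,0,0,0,0,5.2],[0,0,0,0,0,0,5.2]]]'

```text
t: 17.75
eef_pos: [0.444, 0.356, 0.0126]
ee_rot: [-0.002, 3.141, 0.0]
wrist_force: [-2.2, -1.7, 4.1]
gripper_width: 0.619
finger_force: 45.0
```

Emit:
jog_arm --deltas '[[[0,0,0,0,0,0,6.6],[0,0,0,0,0,0,6.6],[0,0,0,0,0,0,6.6],[0,0,0,0,0,-2,6.6],[0,0,0,0,0,-4,6.6],[0,0,0,0,0,-4,6.6],[0,0,0,-2.2,-2.7,-2,5],[0,0,0,-2.2,-2.7,0,5],[0,0,0,-2.2,-2.7,0,5],[0,0,0,-2.2,-2.7,0,5],[0,0,0,-2.0,-2.7,0,5],[0,0,0,0,0,0,5],[0,0,0,0,0,0,5],[0,0,0,0,0,0,5]]]'

```text
t: 19.15
eef_pos: [0.5518, 0.2215, 0.1318]
ee_rot: [0.002, -3.141, -0.0]
wrist_force: [0.0, 0.2, -0.7]
gripper_width: 0.579
finger_force: 0.0
```

```bash
python3 - <<'E'
from h import *
pose(); p=cams.capture("wrist"); cv2.imwrite("pics/w7.png",p["color"])
nests(p); wfind(p,["round_block","spot_anvil","red_mount","green_mount"])
E
```

```text
t 19.15 pos [0.5518 0.2215 0.1318] yaw_y 90.07 z [-0.  0. -1.] w 50.4 F [ 0.   0.2 -0.7] ff 0.0
blue 12552 [0.5011 0.3448] [0.0993 0.2261] yaw -11.6 [[np.float64(0.4443), np.float64(0.3564)], [np.float64(0.5128), np.float64(0.3424)], [np.float64(0.5697), np.float64(0.3307)]]
round_block 0.85 [428.  92.] 2591 h 0.0181 circ [0.4441 0.356 ] 0.0285 rect [0.4438 0.3562] [0.0556 0.0552] 34.1
round_block 0.64 [ 47. 210.] 428 h 0.0258 circ [ 0.5561 -0.0322] 0.021 rect [ 0.5567 -0.0304] [0.0392 0.0386] 23.1
spot_anvil 0.74 [414. 167.] 349 h 0.0491 circ [0.5132 0.3433] 0.0094 rect [0.5125 0.3431] [0.0182 0.0175] 21.0
red_mount 0.76 [391. 225.] 807 h 0.0237 circ [0.5701 0.3328] 0.0169 rect [0.5707 0.3319] [0.0314 0.0318] 3.7
green_mount 0.96 [276. 202.] 824 h 0.0169 circ [0.5529 0.22  ] 0.0151 rect [0.5526 0.22  ] [0.0287 0.0291] 28.0
```

View pics/w7.png

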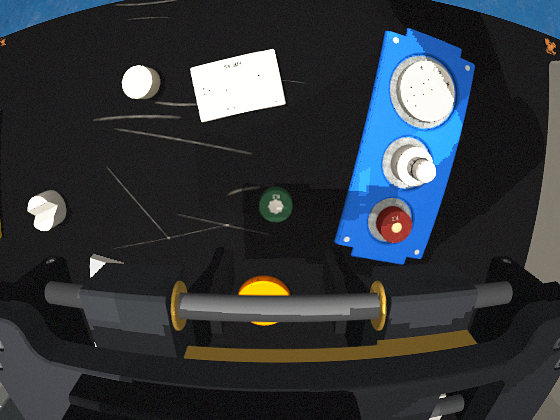

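All three blue nests are filled and flat: round block (425,90), anvil (410,165), red mount (392,225). Picking the green mount (276,204) and carrying it to the yellow tray.

Emit:
jog_arm --deltas '[[[0,0,0,-0.1,-0.15,3,5],[0,0,0,0,0,4,5],[0,0,0,0,0,3.3,5],[0,0,0,0,0,1.6,5],[0,0,0,0,0,0.5,5],[0,0,0,0,0,0,5],[0,0,0,0,0,0,2.6],[0,0,0,0,0,0,2.6],[0,0,0,0,0,0,2.6],[0,0,0,0,0,0,2.6],[0,0,0,0,0,0,2.6],[0,0,0,0,0,-2,2.6],[0,0,0,0,0,-4,2.6],[0,0,0,0,0,0,2.6]]]' --force 20

```text
t: 20.8
eef_pos: [0.5565, 0.2215, 0.0732]
ee_rot: [-0.003, 3.132, 0.008]
wrist_force: [-0.1, 0.2, -0.3]
gripper_width: 0.332
finger_force: 20.0
```

Emit:
jog_arm --deltas '[[[0,0,0,-0.02,-4,0,2.6],[0,0,0,-0.02,-4,0,2.6],[0,0,0,-0.02,-4,0,2.6],[0,0,0,-0.02,-4,0,2.6],[0,0,0,-0.02,-4,0,2.6],[0,0,0,-0.02,-4,0,2.6],[0,0,0,-0.02,-4,0,2.6],[0,0,0,-0.02,-4,0,2.6],[0,0,0,-0.02,-4,0,2.6],[0,0,0,-0.02,-3.9,0,2.6],[0,0,0,0,0,0,2.6],[0,0,0,0,0,0,2.6],[0,0,0,0,0,0,2.6]]]'

```text
t: 22.1
eef_pos: [0.5553, -0.1788, 0.0677]
ee_rot: [0.002, -3.141, -0.0]
wrist_force: [0.7, 0.5, 0.0]
gripper_width: 0.33
finger_force: 20.0
```

```bash
python3 - <<'E'
from h import *
pose(); p=cams.capture("wrist"); cv2.imwrite("pics/w8.png",p["color"])
nests(p); wfind(p,["green_mount"])
E
```

```text
t 22.1 pos [ 0.5553 -0.1788  0.0677] yaw_y 90.07 z [-0.001  0.    -1.   ] w 28.7 F [0.7 0.5 0. ] ff 20.0
yellow 14876 [ 0.5056 -0.1687] [0.0986 0.1835] yaw -13.2 [[np.float64(0.4784), np.float64(-0.1623)], [np.float64(0.5538), np.float64(-0.1801)]]
green_mount 0.88 [278. 264.] 2154 h 0.0754 circ [ 0.5541 -0.1783] 0.0154 rect [ 0.5541 -0.1786] [0.0302 0.0284] 1.2
```

View pics/w8.png

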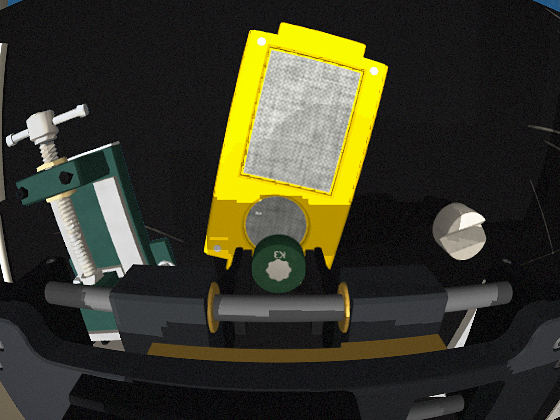

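The green mount is held level (279,266) over the round nest (276,220). The vise is 6–7 cm high at left, and the gripper body stays above 8 cm there. Lowering.

Emit:
jog_arm --deltas '[[[0,0,0,0.05,-0.05,2,2.6],[0,0,0,0,0,2,2.6],[0,0,0,0,0,0.9,2.6],[0,0,0,0,0,0.43,2.6],[0,0,0,0,0,0,2.6],[0,0,0,0,0,0,2.6],[0,0,0,0,0,0,2.6]]]'

```text
t: 22.9
eef_pos: [0.5556, -0.1799, 0.0154]
ee_rot: [-0.002, 3.14, -0.0]
wrist_force: [0.4, 0.3, -0.0]
gripper_width: 0.332
finger_force: 20.0
```

Emit:
jog_arm --deltas '[[[0,0,0,0,0,0,4],[0,0,0,0,0,0,4.8],[0,0,0,0,0,0,4.8],[0,0,0,0,0,-2,4.8],[0,0,0,0,0,-4,4.8],[0,0,0,0,0,-4,4.8],[0,0,0,1.1,3.66,-2,6.8],[0,0,0,1.1,3.66,0,6.8],[0,0,0,1.1,3.66,0,6.8],[0,0,0,1.1,3.66,0,6.8],[0,0,0,1.1,3.66,0,6.8],[0,0,0,1.1,3.66,0,6.8],[0,0,0,1.1,3.66,0,6.8],[0,0,0,1.1,3.66,0,6.8],[0,0,0,1.1,3.66,0,6.8],[0,0,0,1.1,3.66,0,6.8]]]'

```text
t: 24.5
eef_pos: [0.444, 0.1874, 0.135]
ee_rot: [-0.001, 3.141, 0.001]
wrist_force: [0.6, -1.4, -0.3]
gripper_width: 0.779
finger_force: 0.0
```

Emit:
jog_arm --deltas '[[[0,0,0.1375,0,0,0,6.8],[0,0,0.1375,0,0,0,6.8],[0,0,0.1375,0,0,0,6.8],[0,0,0.1375,0,0,0,6.8],[0,0,0.1375,0,0,0,6.8],[0,0,0.1375,0,0,0,6.8],[0,0,0.1375,0,0,0,6.8],[0,0,0.1375,0,0,0,6.8],[0,0,0.1375,0,0,0,6.8],[0,0,0.1375,0,0,0,6.8],[0,0,0,0,0,0,6.8],[0,0,0,0,0,0,6.8]]]'

```text
t: 25.7
eef_pos: [0.4877, 0.102, 0.1146]
ee_rot: [-1.737, -2.427, -0.126]
wrist_force: [-0.1, 0.2, -0.1]
gripper_width: 0.779
finger_force: 0.0
```

```bash
cat >> h.py <<'E'
def totool(s,x,y):
    M=rot(s["ee_rot"]); print("tool shift cm",np.round(100*M.T@(np.array([x,y,s["eef_pos"][2]])-s["eef_pos"]),2))
E
python3 - <<'E'
from h import *
s=pose(); print(np.round(s["joint_pos"],2)); p=cams.capture("wrist"); cv2.imwrite("pics/w9.png",p["color"])
nests(p); wfind(p,["oblong_block","cream_mount"]); totool(s,.4457,.1863)
E
```

```text
t 25.7 pos [0.4877 0.102  0.1146] yaw_y 18.94 z [-0.076  0.157 -0.985] w 67.7 F [-0.1  0.2 -0.1] ff 0.0
[ 0.41  0.31 -0.33 -0.22 -0.94 -3.1 ]
blue 3417 [0.5281 0.3386] [0.0985 0.1708] yaw -11.4 [[np.float64(0.4712), np.float64(0.35)], [np.float64(0.5398), np.float64(0.3362)], [np.float64(0.5967), np.float64(0.3248)]]
oblong_block 0.8 [267. 124.] 4860 h 0.0128 circ [0.4462 0.186 ] 0.0434 rect [0.4453 0.1864] [0.0505 0.0751] 11.0
cream_mount 0.58 [225. 216.] 929 h 0.0226 circ [0.4373 0.0983] 0.0151 rect [0.4374 0.0983] [0.0289 0.0286] 68.7
tool shift cm [ 9.19 -1.24  1.65]
```

View pics/w9.png

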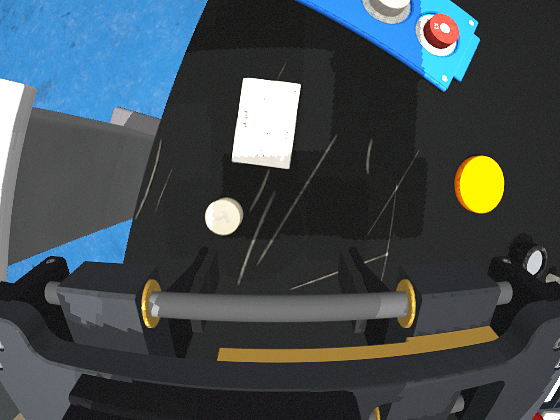

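The last joint reached its limit, so the tool tilted and swung. Nothing was touched; the block (267,124) and the cream mount (224,216) stand as before. I'll straighten the tool and turn the other way.

```bash
python3 - <<'E'
from h import *
s=pose(); M=rot(s["ee_rot"]); a=np.radians(18.94)
y=np.array([np.cos(a),np.sin(a),0]); z=np.array([0,0,-1.]); T=np.stack([np.cross(y,z),y,z],1)
print(np.round(R.from_matrix(M.T@T).as_rotvec(),4))
E
```

```text
t 25.85 pos [0.4874 0.1035 0.1151] yaw_y 19.1 z [-0.076  0.158 -0.985] w 67.9 F [-0.7 -0.3  0.6] ff 0.0
[-0.0206 -0.1746  0.0011]
```

Emit:
jog_arm --deltas '[[[0,0,-0.148,0,0,-1,6.8],[0,0,-0.148,0,0,-1,6.8],[0,0,-0.148,0,0,-1,6.8],[0,0,-0.148,0,0,0,6.8],[0,0,-0.148,0,0,0,6.8],[0,0,-0.148,0,0,0,6.8],[0,0,-0.148,0,0,0,6.8],[0,0,-0.148,0,0,0,6.8],[0,0,-0.148,0,0,0,6.8],[0,0,-0.148,0,0,0,6.8],[0,0,-0.148,0,0,0,6.8],[0,0,-0.148,0,0,0,6.8],[0,0,-0.148,0,0,0,6.8],[0,0,-0.148,0,0,0,6.8],[0,0,-0.148,0,0,0,6.8],[0,0,-0.148,0,0,0,6.8],[0,0,-0.148,0,0,0,6.8],[0,0,-0.148,0,0,0,6.8],[0,0,-0.148,0,0,0,6.8],[0,0,-0.148,0,0,0,6.8]]]'

```text
t: 27.85
eef_pos: [0.4895, 0.0991, 0.1447]
ee_rot: [-2.327, 1.988, 0.247]
wrist_force: [-0.0, -0.2, 0.4]
gripper_width: 0.783
finger_force: 0.0
```

Emit:
jog_arm --deltas '[[[0,0,0,0,0,0,6.8],[0,0,0,0,0,0,6.8]]]'

```text
t: 28.05
eef_pos: [0.4896, 0.0988, 0.1446]
ee_rot: [-2.318, 2.0, 0.248]
wrist_force: [-1.0, -0.2, 0.4]
gripper_width: 0.781
finger_force: 0.0
```

```bash
python3 - <<'E'
from h import *
s=pose(); M=rot(s["ee_rot"]); a=np.radians(191.2); print(np.round(s["joint_pos"],2))
y=np.array([np.cos(a),np.sin(a),0]); z=np.array([0,0,-1.]); T=np.stack([np.cross(y,z),y,z],1)
print(np.round(R.from_matrix(M.T@T).as_rotvec(),4)); print(np.round(100*T.T@(np.array([.4457,.1863,.13])-s["eef_pos"]),2))
E
```

```text
t 28.05 pos [0.4896 0.0988 0.1446] yaw_y -171.34 z [-0.076  0.158 -0.985] w 67.9 F [-1.  -0.2  0.4] ff 0.0
[ 0.41  0.28 -0.3  -0.21 -1.01 -0.15]
[ 0.0483  0.1693 -0.0487]
[-9.44  2.61  1.46]
```

Untilt in two rows, then shift over the block.

Emit:
jog_arm --deltas '[[[0.024,0.0847,-0.0243,0,0,0,6.8],[0.024,0.0847,-0.0243,0,0,0,6.8],[0,0,0,-3.15,0.87,0,6.8],[0,0,0,-3.15,0.87,0,6.8],[0,0,0,-3.15,0.87,0,6.8],[0,0,0,0,0,0,6.8],[0,0,0,0,0,0,6.8],[0,0,0,0,0,0,6.8]]]'

```text
t: 28.85
eef_pos: [0.4459, 0.1853, 0.1443]
ee_rot: [2.428, -1.994, -0.0]
wrist_force: [0.2, -0.2, -0.1]
gripper_width: 0.779
finger_force: 0.0
```

```bash
python3 - <<'E'
from h import *
s=pose(); p=cams.capture("wrist"); print(np.round(s["joint_pos"],2))
wfind(p,["oblong_block","cream_mount"]); totool(s,.4455,.1863)
E
```

```text
t 28.85 pos [0.4459 0.1853 0.1443] yaw_y -168.79 z [-0. -0. -1.] w 67.8 F [ 0.2 -0.2 -0.1] ff 0.0
[ 0.73  0.22 -0.44 -0.   -0.9  -0.54]
oblong_block 0.93 [280. 195.] 3872 h 0.013 circ [0.4453 0.1859] 0.0433 rect [0.4452 0.1858] [0.0496 0.0747] 12.0
cream_mount 0.58 [308. 112.] 875 h 0.0229 circ [0.4373 0.0983] 0.015 rect [0.4376 0.0982] [0.0293 0.0278] 50.3
cream_mount 0.19 [198. 335.] 42 h 0.0493 circ [0.507  0.3435] 0.0069 rect [0.5064 0.3435] [0.0136 0.0053] 89.1
tool shift cm [-0.11  0.02 -0.  ]
```

Emit:
jog_arm --deltas '[[[0,0,0,-0.09,0.02,3.5,6.8],[0,0,0,0,0,4,6.8],[0,0,0,0,0,3.7,6.8],[0,0,0,0,0,1.9,6.8],[0,0,0,0,0,0.6,6.8],[0,0,0,0,0,0,6.8],[0,0,0,0,0,0,4.6],[0,0,0,0,0,0,4.6],[0,0,0,0,0,0,4.6],[0,0,0,0,0,0,4.6],[0,0,0,0,0,0,4.6],[0,0,0,0,0,0,4.6]]]' --force 50

```text
t: 30.2
eef_pos: [0.4455, 0.1866, 0.0082]
ee_rot: [-2.429, 1.992, -0.0]
wrist_force: [-2.2, 0.2, 5.5]
gripper_width: 0.559
finger_force: 50.0
```

Emit:
jog_arm --deltas '[[[0,0,0,0,0,-2,4.6],[0,0,0,0,0,-4,4.6],[0,0,0,0,0,0,4.6],[0,0,0,0,0,0,4.6]]]'

```text
t: 30.6
eef_pos: [0.4452, 0.1865, 0.0676]
ee_rot: [-2.427, 1.993, 0.001]
wrist_force: [-0.2, -0.3, -2.9]
gripper_width: 0.558
finger_force: 50.0
```

```bash
python3 - <<'E'
from h import *
s=pose(); p=cams.capture("wrist")
wfind(p,["oblong_block"]); totool(s,.479,-.1617)
E
```

```text
t 30.6 pos [0.4452 0.1865 0.0676] yaw_y -168.77 z [ 0.     0.001 -1.   ] w 48.6 F [-0.2 -0.3 -2.9] ff 50.0
oblong_block 0.75 [276. 242.] 8518 h 0.072 circ [0.4476 0.1763] 0.0364 rect [0.4474 0.1767] [0.0501 0.0559] 11.0
tool shift cm [34.81  3.47 -0.04]
```

Emit:
jog_arm --deltas '[[[0,0,0,3.87,0.385,0,4.6],[0,0,0,3.87,0.385,0,4.6],[0,0,0,3.87,0.385,0,4.6],[0,0,0,3.87,0.385,0,4.6],[0,0,0,3.87,0.385,0,4.6],[0,0,0,3.87,0.385,0,4.6],[0,0,0,3.87,0.385,0,4.6],[0,0,0,3.87,0.385,0,4.6],[0,0,0,3.87,0.385,0,4.6],[0,0,0,0,0,0,4.6],[0,0,-0.143,0,0,0,4.6],[0,0,-0.143,0,0,0,4.6],[0,0,-0.143,0,0,0,4.6],[0,0,-0.143,0,0,0,4.6],[0,0,-0.143,0,0,0,4.6],[0,0,-0.143,0,0,0,4.6],[0,0,-0.143,0,0,0,4.6],[0,0,-0.143,0,0,0,4.6],[0,0,0,0,0,0,4.6],[0,0,0,0,0,0,4.6]]]'

```text
t: 32.7
eef_pos: [0.4787, -0.1616, 0.0662]
ee_rot: [3.12, -0.365, -0.004]
wrist_force: [0.1, -0.5, -3.2]
gripper_width: 0.553
finger_force: 50.0
```

```bash
python3 - <<'E'
from h import *
s=pose(); p=cams.capture("wrist"); cv2.imwrite("pics/w10.png",p["color"]); print(np.round(s["joint_pos"],2))
wfind(p,["oblong_block","green_mount"]); totool(s,.479,-.1617)
nests(p); q=cams.capture("scene"); nests(q,False)
E
```

```text
t 32.7 pos [ 0.4787 -0.1616  0.0662] yaw_y -103.34 z [-0.003  0.    -1.   ] w 48.1 F [ 0.1 -0.5 -3.2] ff 50.0
[-0.    0.36 -0.48 -0.   -0.73  1.34]
oblong_block 0.71 [278. 242.] 8381 h 0.0706 circ [ 0.4893 -0.1634] 0.0363 rect [ 0.489  -0.1637] [0.0496 0.056 ] 76.1
green_mount 0.59 [280. 119.] 1738 h 0.0218 circ [ 0.5547 -0.1794] 0.0152 rect [ 0.5546 -0.1795] [0.0294 0.0297] 29.7
tool shift cm [ 0.03  0.   -0.  ]
yellow 14122 [ 0.5117 -0.1702] [0.0984 0.1743] yaw -13.2 [[np.float64(0.4844), np.float64(-0.1638)], [np.float64(0.5598), np.float64(-0.1815)]]
blue 1554 [0.4982 0.3459] [0.0965 0.2259] yaw -11.2 [[np.float64(0.4413), np.float64(0.3571)], [np.float64(0.5099), np.float64(0.3435)], [np.float64(0.5668), np.float64(0.3323)]]
```

View pics/w10.png

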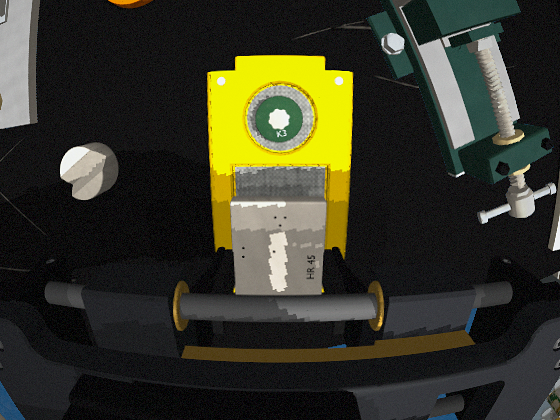

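The block hangs square to the oblong nest (278,245; nest edge at 280,180), and the green mount is seated (281,117). Lowering.

Emit:
jog_arm --deltas '[[[0,0,0,0,0,2,4.6],[0,0,0,0,0,2,4.6],[0,0,0,0,0,0.9,4.6],[0,0,0,0,0,0.4,4.6],[0,0,0,0,0,0,4.6],[0,0,0,0,0,0,4.6],[0,0,0,0,0,0,4.6]]]'

```text
t: 33.6
eef_pos: [0.4802, -0.162, 0.0151]
ee_rot: [-3.121, 0.361, -0.002]
wrist_force: [0.1, 0.2, -3.4]
gripper_width: 0.556
finger_force: 50.0
```

Emit:
jog_arm --deltas '[[[0,0,0,0,0,0.2,4.6],[0,0,0,0,0,0,4.6],[0,0,0,0,0,0,4.6],[0,0,0,0,0,0,4.6]]]'

```text
t: 34.0
eef_pos: [0.4802, -0.1619, 0.0132]
ee_rot: [3.121, -0.36, 0.002]
wrist_force: [-0.9, 1.2, 5.7]
gripper_width: 0.56
finger_force: 50.0
```

Emit:
jog_arm --deltas '[[[0,0,0,0,0,0,6],[0,0,0,0,0,0,6],[0,0,0,0,0,0,6],[0,0,0,0,0,-2,6],[0,0,0,0,0,-4,6],[0,0,0,0,0,-4,6],[0,0,0,0,4,-4,6],[0,0,0,0,-4.5,-2,6],[0,0,0,0,-4.5,0,6],[0,0,0,0,-4.5,0,6],[0,0,0,0,-4.5,0,6],[0,0,0,0,-4.5,0,6],[0,0,0,0,-4.5,0,6],[0,0,0,0,0,0,6],[0,0,0,0,0,0,6]]]'

```text
t: 35.5
eef_pos: [0.5327, 0.0674, 0.167]
ee_rot: [3.121, -0.358, -0.002]
wrist_force: [0.0, -0.7, -0.4]
gripper_width: 0.693
finger_force: 0.0
```

```bash
python3 - <<'E'
from h import *
s=pose(); p=cams.capture("wrist"); cv2.imwrite("pics/w11.png",p["color"])
wfind(p,["oblong_block","green_mount","red_mount","spot_anvil","round_block","cream_mount","vee_anvil"]); nests(p)
E
```

```text
t 35.5 pos [0.5327 0.0674 0.167 ] yaw_y -103.07 z [-0.002 -0.    -1.   ] w 60.2 F [ 0.  -0.7 -0.4] ff 0.0
oblong_block 0.92 [481. 192.] 2083 h 0.0174 circ [ 0.4818 -0.1599] 0.0436 rect [ 0.4816 -0.1613] [0.0521 0.0744] 77.3
green_mount 0.63 [491. 129.] 441 h 0.0214 circ [ 0.5557 -0.179 ] 0.0162 rect [ 0.5549 -0.1783] [0.0305 0.0286] 40.4
red_mount 0.56 [ 57. 215.] 393 h 0.0241 circ [0.5703 0.332 ] 0.0172 rect [0.5701 0.3313] [0.0315 0.0323] 56.7
spot_anvil 0.73 [ 71. 259.] 235 h 0.027 circ [0.5135 0.343 ] 0.0178 rect [0.5155 0.3377] [0.0352 0.023 ] 19.5
round_block 0.6 [410.  14.] 1462 h 0.0127 circ [ 0.6934 -0.1031] 0.0282 rect [ 0.6853 -0.1025] [0.0559 0.0401] 86.7
round_block 0.57 [123. 108.] 1894 h 0.0131 circ [0.6596 0.2066] 0.0282 rect [0.6598 0.2065] [0.0554 0.0548] 40.7
cream_mount 0.68 [272. 280.] 487 h 0.0226 circ [0.4373 0.098 ] 0.0155 rect [0.4388 0.0978] [0.0284 0.0275] 76.5
vee_anvil 0.69 [372. 150.] 693 h 0.0262 circ [ 0.5581 -0.0319] 0.02 rect [ 0.5581 -0.0313] [0.0388 0.0362] 15.1
blue 3009 [0.5455 0.3353] [0.0991 0.1354] yaw -12.2 [[np.float64(0.4888), np.float64(0.3476)], [np.float64(0.5572), np.float64(0.3328)], [np.float64(0.6139), np.float64(0.3205)]]
yellow 5144 [ 0.5066 -0.1676] [0.0998 0.1848] yaw -13.6 [[np.float64(0.4794), np.float64(-0.161)], [np.float64(0.5547), np.float64(-0.1792)]]
```

View pics/w11.png

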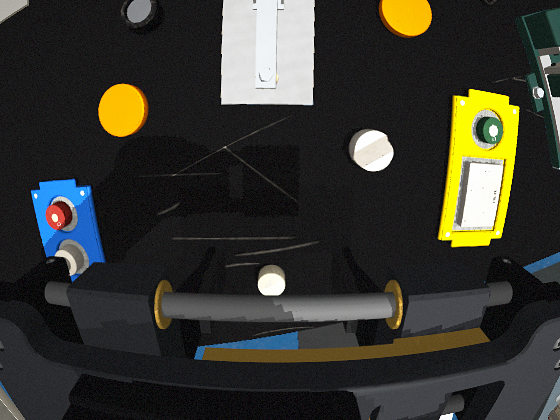

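The yellow kit is seated: oblong top at 17 mm at (481,192), green at (490,130). The blue kit is complete, and the cream mount (271,280) and vee anvil (371,150) haven't moved. Handing in.

```bash
python3 -c "
from h import *
print(ticket.sign_off())"
```

```text
the job is handed in; nothing more can be done
None
```

Both kits are made up and the job is handed in: the last images show all five parts flat in their nests and the cream mount and vee anvil unmoved, though sign-off returned no verdict.

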